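# Clip the self-closing tweezers onto the brass valve stem

## Robot

A 6-joint arm with a two-finger parallel gripper is mounted at the origin on the work surface. World frame = base frame: x ahead of the robot, y to its left, z up, the work surface at z = 0. Lengths are in m, angles in degrees, forces in N, time in s.
With the tool pointing down it reaches from about 0.3 to 0.75 m from the base axis. Payload 8.5 kg.
Tool frame: the origin (TCP) lies between the finger pads; the fingertips stand env.finger_overhang ahead of it and the grasp point (between the pads) lies 2 mm behind it (env.finger_overhang is the distance from the TCP to the fingertips, in m); z points along the fingers, y is the line along which they close (so a half turn about z gives the same grasp; the last joint's range is limited). The gripper opens to 85 mm and grips with 20 to 120 N. Pads are 22 mm wide; open, the fingers measure 114 mm over their backs; the gripper's body (76 mm by 85 mm) begins 54 mm behind the grasp point. The pads swing forward as they close: fully open they stand 13 mm farther back than shut.
Start: joints at [-82.523, 21.807, 74.336, -0, 83.858, -12.336], TCP at [0.186, -0.517, 0.248] pointing down, gripper open.
Joint ranges: [-178.18, 178.18], [-50.72, 133.34], [12.68, 142.11], [-81.47, 261.47], [9.98, 163.14], [-165.26, 165.26]. Speed limits (degrees/s): [136.94, 136.94, 180, 180, 180, 180].

## Interface

Orientations are given as a 3x3 rotation matrix whose columns are the frame's x, y, z axes.
In Python, from rig import env gives the robot as it stands. The module is installed in compiled form; this text tells all that it offers.
- The arm moves only by the tool jog_arm, never from a script. Its arguments are lists of equal length, an entry for each row: "hand": the finger opening in m, from 0 to 0.0854; "travel": the shift along the world's x, y, z in m, a list of three; "yaw": the turn about the world's z in rad. A call has exactly 5 rows; each row shifts and turns the commanded pose from where the row before left it; what a row does not reach is not made up. A row lasts 1/8 s, in which the tool goes at most 62.5 mm and 10.7 degrees, less where a joint would pass 70% of its speed; a pose out of reach is approached as far as the arm can. A call is refused whole if a number of a shift passes 0.0625 or a number of a turn 0.188, either way. A call with a gripper value outside its range is refused whole. The fingers move at their own pace and stop on an object; "grip_force" is the grip in N (left out, the last holds). Time passes only in rows, so rows that do not move let the fingers close, or fill a call up. It gives the time, the measured TCP pose, the force, the opening and the grip force at its end, in the units of the state.
- env.observe(): the state, without advancing time (a new reading comes with each control period).
- env.get_image(name): name is "scene" or "top" or "wrist"; returns the picture (420x560x3 uint8, red, green, blue); there is no depth.
- env.calibration(name): a dict with "fx", "fy", "cx", "cy" (pixels), "position" and "rotation" of the camera in the world; the wrist camera has in their place "hand_eye" (4x4, takes a point from camera to tool coordinates, whose origin is the TCP and whose axes are the flange's). Camera axes: x right, y down, z forward; pixel columns grow to the right and rows downward; lengths in m; the calibration is good to about 2 mm. A picture is of the moment at which its call begins: read the wrist's pose just before it. calibration takes no time and is no camera call.
- env.close_job(): hands the job in; it is judged then, once.
The state is a dict: "time_s": time; "q": joint angles; "qvel": joint speeds; "joint_efforts": joint torques, N m; "position": TCP position; "tool_rot": TCP orientation; "ft_force": force on the tool from outside, world axes, zero at the start; "wrist_torque": the same for the moment, N m; "grip_width": finger opening in m; "gripper_force": force on a finger pad.
Only numpy, scipy, OpenCV 4.12 (cv2) and the standard library are available. Lean on these libraries where they do the work, as an engineer would, in place of code of your own. Each camera call takes 0.05 s, during which the arm holds its last target. There are 200 camera calls.

## Task

Squeeze the red grips of the self-closing tweezers to open their jaws, lift them off the post of their blue stand, lower the open jaws around the stem of the valve body that has the brass stem, and let go, so that they stay clipped upright on that stem, jaws well down over it, as a stop that keeps it from sliding into its bore. Leave both valve bodies standing where they are.

Things in the scene. Friction and masses are not known exactly. Their poses are not given: they have to be found in the camera images.
- tweezers: Loose steel cross-lock tweezers, 64 g, upright, jaws down, 147 mm tall, clipped on the stand's 12 mm post at the start. Origin midway between the jaw tips (lowest point); z up; y: the line along which jaws and grips move (both ways alike). Dark pivot head 22 x 12 mm at the top (z 133 to 147). Let go, they close on a part with about 3 N per jaw.
- tweezers_tip (a point): Midway between the two jaw tips (the tweezers' origin). The flat steel jaws are 24 mm wide (x), 36 mm tall (z 0 to 36 mm), 3 mm thick, 44 mm apart when squeezed fully open; above them the arms cross, so a part can enter 36 mm deep.
- tweezers_grips (a point): Midway between the two red grips, 98 mm above the jaw tips: squeeze here from above, fingers either side along y. Grips 18 mm wide (x), 28 mm tall, 45 mm apart over their outer faces at rest; squeezed (8 N at first, 12 N at the end; grip with 20 to 40 N) they meet a stop at about 33 mm, parallel, jaws fully open.
- jaw_a (a joint): Opening of the tweezers, rad per arm: 0 when the jaws grip a 12 mm part, -0.045 when shut on nothing, 0.13 when squeezed fully open; spring-loaded towards shut. Both arms move alike.
- stand: Fixed blue round stand, 84 mm across and 16 mm high, with a black upright post 12 mm in diameter whose top is 62 mm above the table. Origin: centre of its underside. The tweezers start on the post, jaw tips 30 mm above the table; lift them by 40 mm or more to clear it.
- valve_brass: Loose aluminium valve body, 0.8 kg, with the BRASS stem: foot 76 x 76 x 10 mm, round body, side port along +y (to 46 mm from the centre), brass gland nut 30 mm across, top 60 mm above the table; from it rises an upright brass stem 12 mm in diameter, 34 mm tall (to 94 mm above the table). Origin: centre of its underside, on the stem's axis.
- brass_stem_top (a point): Centre of the top end of the brass stem, 94 mm above the table.
- valve_steel: Loose valve body of the same shape and size but with a grey steel stem and dark nut: not to be disturbed. Origin: centre of its underside.
Things that resemble listed ones, but are neither listed nor needed, are in the scene too. Several things have the shape of the tweezers; the one meant has the colours described above.

How it is judged:
By the outcome, as a careful person would: the job done as asked, in the order asked, and still so for the second after the job is handed in, with the robot touching nothing.
It also fails if it takes over 38 s, if anything falls off the work surface, if the arm or the gripper's body presses on something with over 40 N, if the wrist force passes 120 N, or if a joint passes its speed limit or range.

## Working session

There is one attempt and no reset: what is moved stays moved. The work goes in short steps, Python scripts to look and compute and a tool call to move; the robot and the scene stay as the last step left them, time stands still between calls to the robot, and variables do not carry over. Pictures are saved under pics/ and viewed, at most 10 in all, crops included, and the job is handed in when it is done.

Besides the shell and the picture viewer there is one more tool, called after "Emit:" as a command line: name --pt "numbers of a row" for each row, then --argument value for the rest. jog_arm: Moves the arm, as the interface text tells. Its arguments: {"type":"object","properties":{"hand":{"type":"array"},"travel":{"type":"array"},"yaw":{"type":"array"},"grip_force":{"type":"number"}},"required":["hand","travel","yaw"]}

```bash
mkdir -p pics; python3 - <<'E'
from rig import env
import cv2,numpy as np
a=env.get_image("scene");b=env.get_image("top")
cv2.imwrite("pics/scene.png",a[:,:,::-1]);cv2.imwrite("pics/top.png",b[:,:,::-1])
for n in("scene","top","wrist"):print(n,env.calibration(n))
print(env.finger_overhang,env.observe())
E
```

```text
scene {'fx': 431.78218979207696, 'fy': 431.78218979207696, 'cx': 282.1331089669846, 'cy': 214.60821620369467, 'position': array([ 1.02136941, -0.35950423,  0.59276618]), 'rotation': array([[ 0.52672586,  0.47448882, -0.70528025],
       [ 0.85003113, -0.29144289,  0.43875748],
       [ 0.0026366 , -0.83061507, -0.55684078]])}
top {'fx': 521.2930790980571, 'fy': 521.2930790980571, 'cx': 279.2468271688408, 'cy': 216.9783856195591, 'position': array([0.31965078, 0.02525644, 1.15709714]), 'rotation': array([[-0.02034809, -0.99503959,  0.09737644],
       [-0.99978977,  0.02000542, -0.0044942 ],
       [ 0.00252385, -0.09744741, -0.99523748]])}
wrist {'fx': 329.5789606934447, 'fy': 329.5789606934447, 'cx': 273.85834067212375, 'cy': 210.5486017957017, 'hand_eye': array([[-2.78685195e-04, -9.50481930e-01, -3.10779701e-01,
         8.04127134e-02],
       [ 9.99999757e-01, -6.60703113e-05, -6.94660846e-04,
         2.88310687e-04],
       [ 6.39729270e-04, -3.10779819e-01,  9.50481717e-01,
        -1.26312882e-01],
       [ 0.00000000e+00,  0.00000000e+00,  0.00000000e+00,
         1.00000000e+00]])}
0.017 {'time_s': 0.1, 'q': array([-8.25216182e+01,  2.18373415e+01,  7.43769236e+01,  9.02144323e-05,
        8.38589850e+01, -1.23360633e+01]), 'qvel': array([-0.10475098, -0.01053464, -0.14825267, -0.15275644,  0.02434552,
       -0.06483166]), 'joint_efforts': array([ 3.29749309e-03, -4.49222124e+01, -2.31655204e+01, -1.64674780e-04,
        3.69835980e-03, -5.47748684e-06]), 'position': array([ 0.18640151, -0.51720725,  0.24779205]), 'tool_rot': array([[ 9.40795418e-01,  3.38974858e-01, -1.64841309e-04],
       [ 3.38974787e-01, -9.40794604e-01,  1.26778342e-03],
       [ 2.74664892e-04, -1.24860188e-03, -9.99999183e-01]]), 'ft_force': array([-0.38279861,  0.11856604, -0.49907603]), 'wrist_torque': array([-0.09405601,  0.00778987, -0.00745484]), 'gripper_force': 0.0, 'grip_width': 0.08560337280987725}
```

View pics/scene.png

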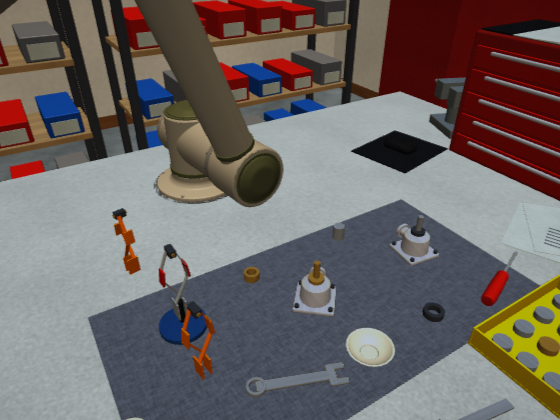

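View pics/top.png

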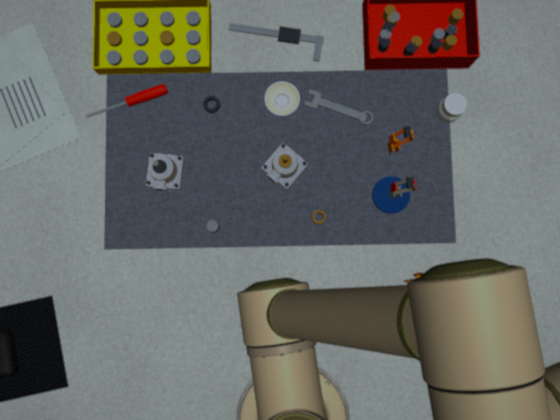

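Both views show the same layout:
- **Red-grip steel tweezers** on the blue stand: scene (172,270), top (404,186). This is the one I choose.
- **Orange look-alikes**: scene (125,243) and (200,340); one is at top (401,139), the other is partly hidden at top (418,276).
- **Valves**: brass stem at scene (316,270) / top (285,161). The steel one is at scene (418,222) / top (160,167), and I leave it alone.

Next I measure these and check the choice in a crop.

```bash
cat > h.py <<'E'
import cv2,numpy as np
def ray(c,u,v,pose=None):
    d=np.array([(u-c['cx'])/c['fx'],(v-c['cy'])/c['fy'],1.])
    if pose is None: R,p=c['rotation'],c['position']
    else:
        H=c['hand_eye'];R=pose[1]@H[:3,:3];p=pose[0]+pose[1]@H[:3,3]
    return p,R@d
def plane(c,u,v,z,pose=None):
    p,d=ray(c,u,v,pose);return p+d*(z-p[2])/d[2]
def tri(r1,r2):
    (p,d),(q,e)=r1,r2
    s=np.linalg.lstsq(np.c_[d,-e],q-p,rcond=None)[0]
    a,b=p+s[0]*d,q+s[1]*e;return (a+b)/2,np.linalg.norm(a-b)
def blobs(m,amin=8):
    n,l,s,c=cv2.connectedComponentsWithStats(m.astype(np.uint8))
    return [(s[i,4],*np.round(c[i],1)) for i in range(1,n) if s[i,4]>=amin]
E
python3 - <<'E'
from h import *
from rig import env
S=cv2.imread("pics/scene.png");T=cv2.imread("pics/top.png")
cs,ct=env.calibration("scene"),env.calibration("top")
def red(I,x0,y0,x1,y1):
    h=cv2.cvtColor(I,cv2.COLOR_BGR2HSV).astype(int);m=((h[...,0]<6)|(h[...,0]>172))&(h[...,1]>130)&(h[...,2]>60)
    k=np.zeros_like(m);k[y0:y1,x0:x1]=m[y0:y1,x0:x1];return blobs(k)
print(red(S,145,235,205,310),red(T,380,165,430,205))
def hue(I,x0,y0,x1,y1,a,b,s=90):
    h=cv2.cvtColor(I,cv2.COLOR_BGR2HSV).astype(int);m=(h[...,0]>=a)&(h[...,0]<=b)&(h[...,1]>s)
    k=np.zeros_like(m);k[y0:y1,x0:x1]=m[y0:y1,x0:x1];return k
bl=hue(T,360,165,430,225,100,125,150)
hull=cv2.convexHull(np.argwhere(bl)[:,::-1].astype(np.int32));e=cv2.fitEllipse(hull);print("stand",e,plane(ct,*e[0],.016))
print("brass",blobs(hue(T,265,140,310,185,8,25)),blobs(hue(S,300,250,335,290,8,25)))
a=cv2.resize(S[225:345,130:230],None,fx=4.5,fy=4.5,interpolation=3);b=cv2.resize(T[130:220,360:430],None,fx=4,fy=4,interpolation=3)
c=cv2.resize(T[135:190,255:315],None,fx=4,fy=4,interpolation=3)
W=np.zeros((600,800,3),np.uint8);W[:540,:450]=a;W[:360,460:740]=b;W[370:590,460:700]=c;cv2.imwrite("pics/crop.png",W)
E
```

```text
[(np.int32(39), np.float64(185.8), np.float64(267.2)), (np.int32(85), np.float64(161.7), np.float64(277.1))] [(np.int32(11), np.float64(414.2), np.float64(182.1)), (np.int32(31), np.float64(394.7), np.float64(186.5))]
stand ((390.79058837890625, 194.46243286132812), (36.41103744506836, 36.8542366027832), 100.47547912597656) [ 0.47633106 -0.2273759   0.016     ]
brass [(np.int32(123), np.float64(284.7), np.float64(160.6))] [(np.int32(235), np.float64(316.0), np.float64(274.7))]
```

View pics/crop.png

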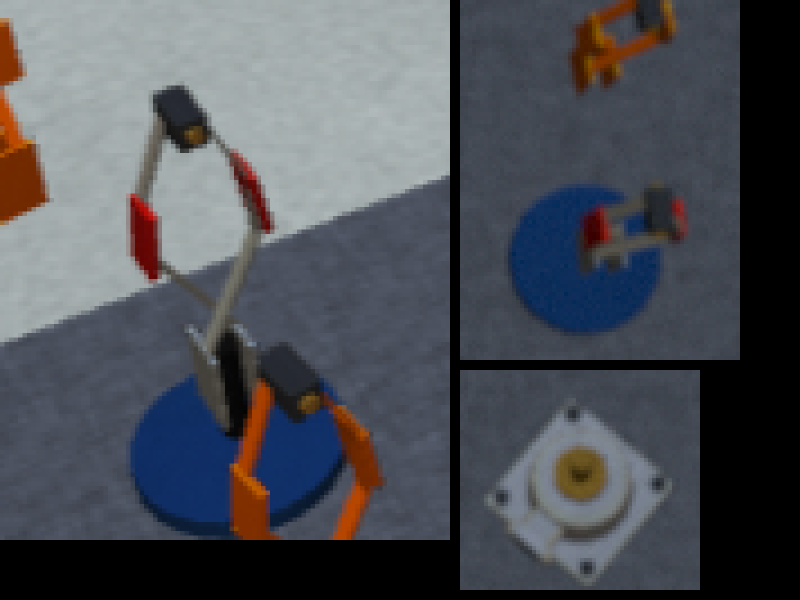

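The crop confirms the choice: a steel body with red grips and a dark head, jaws on the black post of the blue stand. The orange pair are look-alikes. Next I triangulate the poses.

```bash
python3 - <<'E'
from h import *
from rig import env
cs,ct=env.calibration("scene"),env.calibration("top")
a=tri(ray(cs,185.8,267.2),ray(ct,394.7,186.5));b=tri(ray(cs,161.7,277.1),ray(ct,414.2,182.1));print(a,b,(a[0]+b[0])/2)
d=a[0]-b[0];print("line deg",np.degrees(np.arctan2(d[1],d[0])))
print("at z.128",plane(cs,185.8,267.2,.128),plane(cs,161.7,277.1,.128))
print("head",plane(ct,404+15.5-1,182.5,.177),plane(ct,360+200/4-0,130+212/4,.177))
print("brass",plane(ct,284.7,160.6,.08),plane(cs,316.,265,.094))
print("valve corner",[plane(ct,255+(u-460)/4,135+(v-370)/4,.01)[:2] for u,v in((572,402),(672,485),(585,582),(488,498))])
E
```

```text
(array([ 0.4778631 , -0.209718  ,  0.12578976]), np.float64(0.0038844770575912502)) (array([ 0.48481843, -0.25026069,  0.12860496]), np.float64(5.855905779609727e-05)) [ 0.48134077 -0.22998934  0.12719736]
line deg 99.7346635766976
at z.128 [ 0.48151581 -0.20876035  0.128     ] [ 0.48410243 -0.25014389  0.128     ]
head [ 0.47612311 -0.24541988  0.177     ] [ 0.47548433 -0.22919633  0.177     ]
brass [0.54365018 0.00653336 0.08      ] [5.56930454e-01 2.51934509e-04 9.40000000e-02]
valve corner [array([0.59835025, 0.00827137]), array([ 0.55003239, -0.04656634]), array([0.49629172, 0.00319301]), array([0.54471007, 0.05627942])]
```

Emit:
jog_arm --hand '[0.085, 0.085, 0.085, 0.085, 0.085]' --pt "0.041 0.041 0" --pt "0.041 0.041 0" --pt "0.041 0.041 0" --pt "0.041 0.041 0" --pt "0.041 0.041 0" --yaw '[0, 0, 0, -0.1, -0.11]' --grip_force 30

```text
time_s: 0.72
position: [0.3924, -0.3109, 0.2482]
tool_rot: [[0.991, 0.132, -0.0], [0.132, -0.991, 0.0], [-0.0, -0.0, -1.0]]
ft_force: [0.6, -0.8, -0.7]
grip_width: 0.0849
gripper_force: 0.0
```

Emit:
jog_arm --hand '[0.085, 0.085, 0.085, 0.085, 0.085]' --pt "0.043 0.042 0.02" --pt "0.043 0.042 0" --pt "0 0 0" --pt "0 0 0" --pt "0 0 0" --yaw '[0, 0, 0, 0, 0]'

```text
time_s: 1.35
position: [0.4761, -0.23, 0.2679]
tool_rot: [[0.991, 0.134, -0.0], [0.134, -0.991, 0.0], [-0.0, -0.0, -1.0]]
ft_force: [-0.6, -0.1, -0.4]
grip_width: 0.0853
gripper_force: 0.0
```

```bash
python3 - <<'E'
from h import *
from rig import env
s=env.observe();P=(s['position'],s['tool_rot']);print(s['time_s'],P)
I=env.get_image("wrist")[:,:,::-1];cv2.imwrite("pics/w1.png",I);np.savez("w1.npz",p=P[0],R=P[1])
E
```

```text
1.35 (array([ 0.4761005 , -0.22995903,  0.26790674]), array([[ 9.91042000e-01,  1.33549804e-01, -4.52757702e-04],
       [ 1.33549879e-01, -9.91042083e-01,  1.39756353e-04],
       [-4.30037503e-04, -1.98970152e-04, -9.99999888e-01]]))
```

View pics/w1.png

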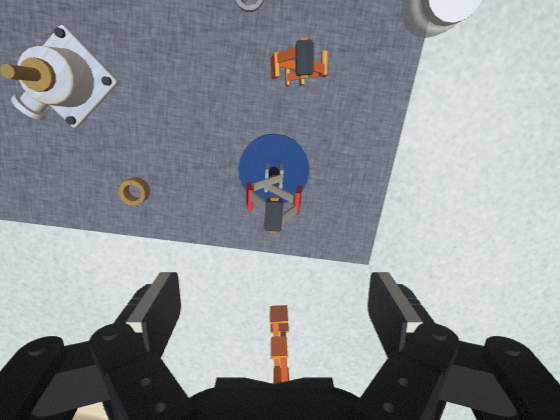

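The wrist view shows the chosen tweezers at the centre. Red grips are at (250,198) and (298,200), the head at (273,215), and the orange ones are clear of it at (304,62) and (280,340). The brass stem tip is at about (8,72).

```bash
python3 - <<'E'
from h import *
from rig import env
I=cv2.imread("pics/w1.png");z=np.load("w1.npz");P=(z['p'],z['R']);c=env.calibration("wrist")
h=cv2.cvtColor(I,cv2.COLOR_BGR2HSV).astype(int);m=((h[...,0]<6)|(h[...,0]>174))&(h[...,1]>150);k=np.zeros_like(m);k[170:230,235:310]=m[170:230,235:310]
B=blobs(k,20);print(B)
w=[plane(c,b[1],b[2],.128,P) for b in B];print(w,(w[0]+w[1])/2)
d=w[0]-w[1];print(np.degrees(np.arctan2(d[1],d[0])),"tool y",np.degrees(np.arctan2(P[1][1,1],P[1][0,1])))
bl=(h[...,0]>100)&(h[...,0]<125)&(h[...,1]>150)&(h[...,2]>60);bl[240:]=0;e=cv2.fitEllipse(cv2.convexHull(np.argwhere(bl)[:,::-1].astype(np.int32)));print(e,plane(c,*e[0],.016,P))
dk=(h[...,2]<85)&(h[...,1]<90);kk=np.zeros_like(m);kk[185:240,255:292]=dk[185:240,255:292];
for b in blobs(kk,60):print("head",b,plane(c,b[1],b[2],.172,P))
E
```

```text
[(np.int32(109), np.float64(248.9), np.float64(196.6)), (np.int32(107), np.float64(297.7), np.float64(198.0))]
[array([ 0.47886219, -0.20840182,  0.128     ]), array([ 0.48311911, -0.2491328 ,  0.128     ])] [ 0.48099065 -0.22876731  0.128     ]
95.96650504196938 tool y -82.32522939457041
((273.661376953125, 168.566650390625), (68.27445983886719, 69.42435455322266), 105.35879516601562) [ 0.48380338 -0.22851799  0.016     ]
head (np.int32(224), np.float64(272.6), np.float64(211.1)) [ 0.48322529 -0.22806491  0.172     ]
```

Emit:
jog_arm --hand '[0.085, 0.085, 0.085, 0.085, 0.085]' --pt "0.006 0.0015 -0.038" --pt "0 0 -0.04" --pt "0 0 -0.04" --pt "0 0 -0.02" --pt "0 0 0" --yaw '[-0.02, 0, 0, 0, 0]'

```text
time_s: 2.02
position: [0.4819, -0.2279, 0.129]
tool_rot: [[0.993, 0.114, -0.002], [0.114, -0.993, 0.002], [-0.002, -0.002, -1.0]]
ft_force: [-0.3, -0.4, 0.3]
grip_width: 0.0854
gripper_force: 0.0
```

Emit:
jog_arm --hand '[0.05, 0.02, 0.02, 0.02, 0.02]' --pt "0 0 0" --pt "0 0 0" --pt "0 0 0" --pt "0 0 0" --pt "0 0 0" --yaw '[0, 0, 0, 0, 0]' --grip_force 30

```text
time_s: 2.65
position: [0.4828, -0.2274, 0.1301]
tool_rot: [[0.993, 0.116, 0.0], [0.116, -0.993, 0.0], [0.0, -0.0, -1.0]]
ft_force: [-0.7, 0.1, 0.1]
grip_width: 0.032
gripper_force: 34.4
```

```bash
python3 - <<'E'
from h import *
from rig import env
s=env.observe();print(s['time_s'],s['position'],s['grip_width'],s['gripper_force'],s['ft_force'])
I=env.get_image("wrist")[:,:,::-1];J=env.get_image("scene")[:,:,::-1]
W=np.zeros((420,800,3),np.uint8);W[:,:400]=cv2.resize(I[:,80:480],None,fx=1,fy=1);W[:400,400:]=cv2.resize(J[200:350,100:250],(400,400),interpolation=3);cv2.imwrite("pics/g1.png",W)
E
```

```text
2.65 [ 0.48284671 -0.22742687  0.1301154 ] 0.03202498744596977 34.442750215530396 [-0.71214952  0.05605813  0.08845715]
```

View pics/g1.png

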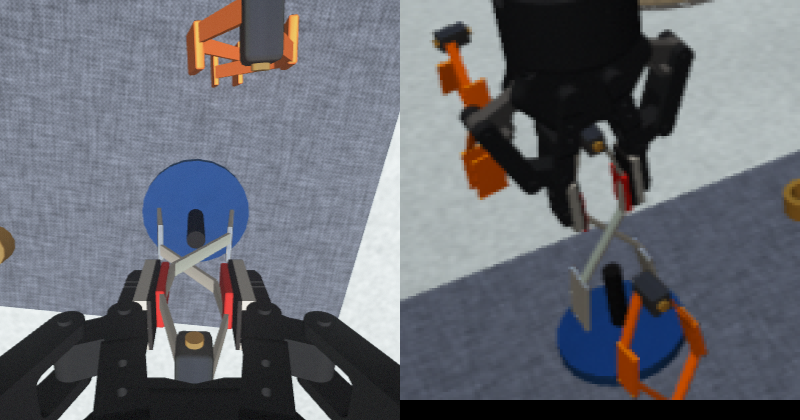

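The grips are squeezed to 32 mm at 34 N and the jaws stand open around the post, crop (160–232, 215). I lift straight up, then carry.

Emit:
jog_arm --hand '[0.02, 0.02, 0.02, 0.02, 0.02]' --pt "0 0 0.02" --pt "0 0 0.035" --pt "0 0 0.04" --pt "0 0.03 0" --pt "0.015 0.045 0" --yaw '[0, 0, 0, 0, 0]'

```text
time_s: 3.38
position: [0.4976, -0.1524, 0.2255]
tool_rot: [[0.994, 0.113, 0.001], [0.113, -0.994, -0.001], [0.001, 0.001, -1.0]]
ft_force: [0.8, 0.1, -0.9]
grip_width: 0.0319
gripper_force: 34.5
```

Emit:
jog_arm --hand '[0.02, 0.02, 0.02, 0.02, 0.02]' --pt "0.015 0.045 0" --pt "0.015 0.045 0" --pt "0.01 0.03 0" --pt "0 0 0" --pt "0 0 0" --yaw '[0, 0, 0, 0, 0]'

```text
time_s: 4.0
position: [0.5377, -0.033, 0.225]
tool_rot: [[0.993, 0.115, -0.0], [0.115, -0.993, -0.0], [-0.0, 0.0, -1.0]]
ft_force: [-0.4, -0.2, -0.6]
grip_width: 0.0321
gripper_force: 34.5
```

```bash
python3 - <<'E'
from h import *
from rig import env
s=env.observe();P=(s['position'],s['tool_rot']);print(s['time_s'],P,s['grip_width'],s['gripper_force'])
I=env.get_image("wrist")[:,:,::-1];J=env.get_image("scene")[:,:,::-1];cv2.imwrite("pics/w2.png",I);cv2.imwrite("pics/s2.png",J);np.savez("w2.npz",p=P[0],R=P[1])
W=np.zeros((420,800,3),np.uint8);W[:,:400]=I[:,80:480];W[:400,400:]=cv2.resize(J[150:350,170:370],(400,400),interpolation=3);cv2.imwrite("pics/g2.png",W)
E
```

```text
4.0 (array([ 0.53768065, -0.03302789,  0.22496682]), array([[ 9.93323163e-01,  1.15364628e-01, -3.09579809e-04],
       [ 1.15364553e-01, -9.93323189e-01, -2.49477244e-04],
       [-3.36293652e-04,  2.12096989e-04, -9.99999921e-01]])) 0.03205547647187962 34.49346363544464
```

View pics/g2.png

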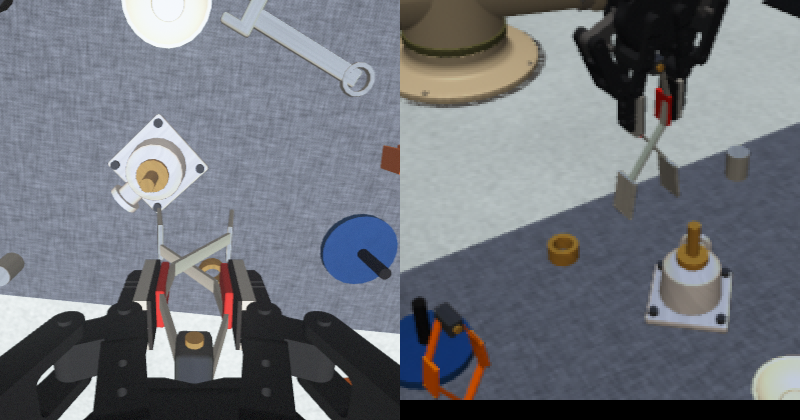

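The tweezers are held with jaws open, tips at crop (159,209) and (232,210). The brass valve is below left: stem top about (148,182), foot holes (158,122), (200,169), (157,207), (115,165).

```bash
python3 - <<'E'
from h import *
from rig import env
I=cv2.imread("pics/w2.png");z=np.load("w2.npz");P=(z['p'],z['R']);c=env.calibration("wrist");cs=env.calibration("scene")
H=[plane(c,80+u,v,.01,P) for u,v in((158,122),(200,169),(157,207),(115,165))];print("foot",np.mean(H,0))
J=cv2.imread("pics/s2.png")
def br(I,x0,y0,x1,y1):
    h=cv2.cvtColor(I,cv2.COLOR_BGR2HSV).astype(int);m=(h[...,0]>8)&(h[...,0]<25)&(h[...,1]>100);k=np.zeros_like(m);k[y0:y1,x0:x1]=m[y0:y1,x0:x1];return k
k=br(J,300,255,335,290);r=np.argwhere(k);t=r[:,0].min();print("scene stem top row",t,[ (v,r[r[:,0]==v,1].mean()) for v in range(t,t+12,3)])
v=t+2;u=r[(r[:,0]>=t)&(r[:,0]<t+8),1].mean();print("scene stem",plane(cs,u,v,.094))
k=br(I,205,150,260,200);print(blobs(k))
print("wrist stem",plane(c,228,182,.094,P))
print("tips",plane(c,239,209,.125,P),plane(c,312,210.5,.125,P))
cv2.imwrite("pics/stem.png",cv2.resize(I[140:230,190:330],(784,504),interpolation=3))
E
```

```text
foot [0.55019927 0.0066699  0.01      ]
scene stem top row 261 [(261, np.float64(317.0)), (264, np.float64(316.5)), (267, np.float64(316.5)), (270, np.float64(316.5))]
scene stem [0.55300869 0.00425646 0.094     ]
[(np.int32(750), np.float64(231.8), np.float64(175.6))]
wrist stem [0.55356848 0.00571165 0.094     ]
tips [ 0.54231155 -0.00717011  0.125     ] [ 0.5472532  -0.05964282  0.125     ]
```

View pics/stem.png

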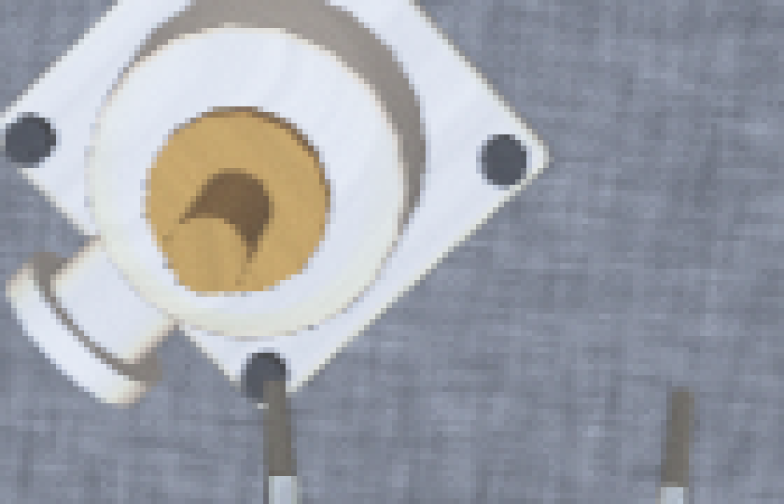

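Emit:
jog_arm --hand '[0.02, 0.02, 0.02, 0.02, 0.02]' --pt "0.0065 0.02 0" --pt "0.0065 0.0195 0" --pt "0 0 0" --pt "0 0 -0.025" --pt "0 0 0" --yaw '[0, 0, 0, 0, 0]'

```text
time_s: 4.72
position: [0.5499, 0.0061, 0.1988]
tool_rot: [[0.993, 0.114, -0.004], [0.114, -0.993, 0.001], [-0.003, -0.001, -1.0]]
ft_force: [-0.1, -0.7, -0.0]
grip_width: 0.0323
gripper_force: 34.5
```

Emit:
jog_arm --hand '[0.02, 0.02, 0.02, 0.02, 0.02]' --pt "0 0 -0.015" --pt "0 0 -0.012" --pt "0 0 -0.008" --pt "0 0 0" --pt "0 0 0" --yaw '[0, 0, 0, 0, 0]'

```text
time_s: 5.35
position: [0.5511, 0.0069, 0.1655]
tool_rot: [[0.993, 0.116, 0.001], [0.116, -0.993, -0.0], [0.001, 0.0, -1.0]]
ft_force: [-0.3, -1.1, 0.4]
grip_width: 0.0322
gripper_force: 34.5
```

```bash
python3 - <<'E'
from h import *
from rig import env
s=env.observe();P=(s['position'],s['tool_rot']);print(s['time_s'],P[0],s['ft_force'],s['grip_width'])
I=env.get_image("wrist")[:,:,::-1];J=env.get_image("scene")[:,:,::-1];cv2.imwrite("pics/w3.png",I);cv2.imwrite("pics/s3.png",J)
W=np.zeros((500,800,3),np.uint8);W[:500,:400]=cv2.resize(I[100:350,175:375],(400,500));W[:500,400:]=cv2.resize(J[190:315,270:370],(400,500),interpolation=3);cv2.imwrite("pics/g3.png",W)
E
```

```text
5.35 [0.55106723 0.00693713 0.16551466] [-0.34536973 -1.10225943  0.37033289] 0.032169995511992476
```

View pics/g3.png

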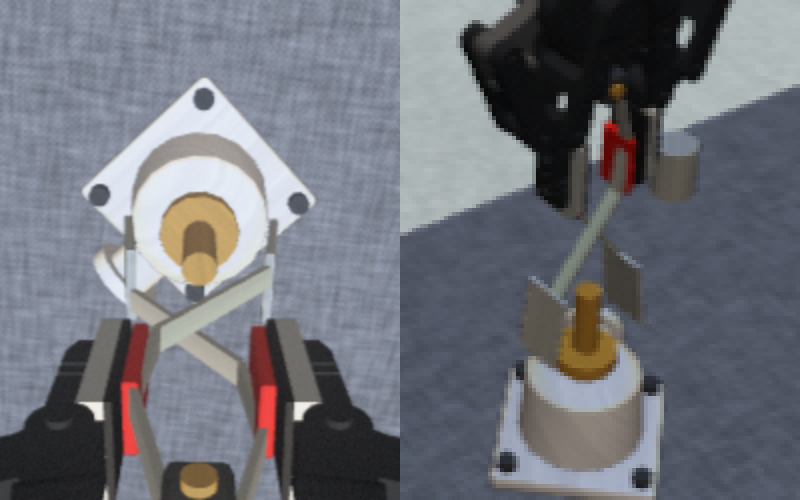

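The stem sits centred between the open jaws (panel 199 against 200), and the tips are just above the nut. The stem is about 4 mm toward +x compared with where the post sat, so I shift +4 mm, go down 3 mm and release gently.

Emit:
jog_arm --hand '[0.02, 0.02, 0.02, 0.034, 0.038]' --pt "0.004 0 -0.003" --pt "0 0 0" --pt "0 0 0" --pt "0 0 0" --pt "0 0 0" --yaw '[0, 0, 0, 0, 0]'

```text
time_s: 6.08
position: [0.5548, 0.007, 0.1621]
tool_rot: [[0.993, 0.116, 0.0], [0.116, -0.993, 0.0], [0.0, -0.0, -1.0]]
ft_force: [-0.1, -0.3, -0.7]
grip_width: 0.0383
gripper_force: 8.5
```

Emit:
jog_arm --hand '[0.042, 0.046, 0.055, 0.07, 0.085]' --pt "0 0 0" --pt "0 0 0" --pt "0 0 0" --pt "0 0 0" --pt "0 0 0" --yaw '[0, 0, 0, 0, 0]'

```text
time_s: 6.7
position: [0.5549, 0.007, 0.1621]
tool_rot: [[0.993, 0.116, 0.0], [0.116, -0.993, 0.0], [0.0, -0.0, -1.0]]
ft_force: [-0.1, 0.5, 0.2]
grip_width: 0.0844
gripper_force: 0.0
```

Emit:
jog_arm --hand '[0.085, 0.085, 0.085, 0.085, 0.085]' --pt "0 0 0" --pt "0 0 0.02" --pt "0 0 0.04" --pt "0 0 0.04" --pt "0 0 0.03" --yaw '[0, 0, 0, 0, 0]'

```text
time_s: 7.32
position: [0.5549, 0.007, 0.2939]
tool_rot: [[0.993, 0.116, 0.002], [0.116, -0.993, -0.0], [0.002, 0.001, -1.0]]
ft_force: [0.3, 0.4, 0.3]
grip_width: 0.0848
gripper_force: 0.0
```

```bash
python3 - <<'E'
from h import *
from rig import env
s=env.observe();print(s['time_s'],s['position'],s['ft_force'])
I=env.get_image("wrist")[:,:,::-1];J=env.get_image("scene")[:,:,::-1]
W=np.zeros((500,800,3),np.uint8);W[:500,:400]=cv2.resize(I[50:300,175:375],(400,500));W[:500,400:]=cv2.resize(J[190:315,270:370],(400,500),interpolation=3);cv2.imwrite("pics/g4.png",W)
E
```

```text
7.325 [0.5548826  0.00700432 0.29388945] [0.30777544 0.37584726 0.26103338]
```

View pics/g4.png

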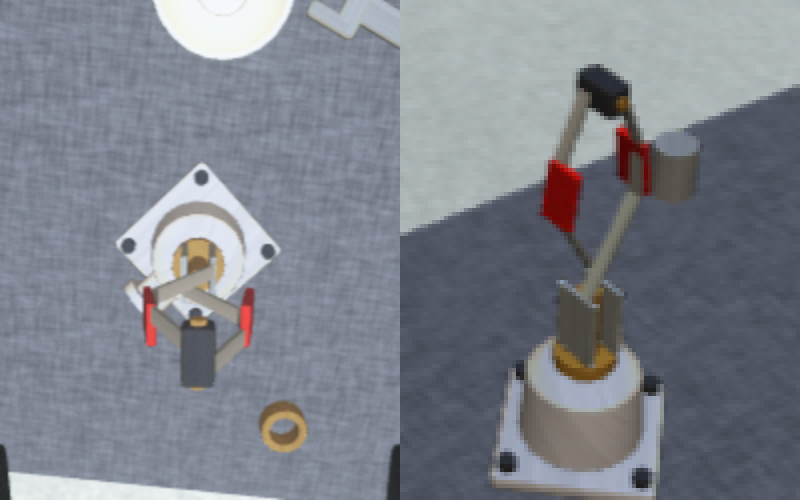

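The tweezers stand upright and clipped on the brass stem, with the jaws down almost to the nut (panel 585,355). The valve has not moved and the gripper is well clear, so I hand in.

```bash
python3 -c "
from rig import env
print(env.close_job())"
```

```text
the job is handed in; nothing more can be done
None
```

The job is handed in: in the last picture the red-grip tweezers stand upright, clipped on the brass stem with the jaws down nearly to the nut, the brass valve has not moved, and the arm went nowhere near the steel one (about 7 s used).

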